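# Find the sign box that takes the slide-in cover and fit it

### The arm

A 7-joint arm with a two-finger parallel gripper is mounted at the origin on the work surface. World frame = base frame: x ahead of the robot, y to its left, z up, the work surface at z = 0. Lengths are in mm, angles in degrees, forces in N, time in s.
With the tool pointing down it reaches from about 425 to 950 mm from the base axis. Payload 4.7 kg.
Tool frame: the origin (TCP) lies on the centre line of the jaws, within the pads' length; the fingertips stand 19 mm ahead of it and the grasp point (between the pads) is the TCP; z points along the fingers, y is the line along which they close (so a half turn about z gives the same grasp; the last joint's range is limited). The gripper opens to 85 mm and grips with 20 to 120 N. Pads are 22 mm wide; open, the fingers measure 114 mm over their backs; the gripper's body (76 mm by 85 mm) begins 54 mm behind the grasp point. The pads swing forward as they close: fully open they stand 13 mm farther back than shut.
Start: joints at [-67.431, 26.849, -2.785, 87.806, 1.381, 65.374, -4.715], TCP at [276.926, 615.599, 215.935] pointing down, gripper open.
Joint ranges: [-148.3, 148.3], [-19.14, 114.17], [-79.39, 73.82], [5.75, 140.21], [-59.74, 239.74], [12.07, 113.84], [-152.46, 152.46]. Speed limits (degrees/s): [147.25, 147.25, 180, 180, 180, 180, 180].

### API

Orientations are given as [roll, pitch, yaw] about the fixed x, y, z axes, in that order (R = Rz(yaw) Ry(pitch) Rx(roll)).
In Python, from cell import arm gives the robot as it stands.
- The arm moves only by the shell command python3 -m handwheel 'ROWS' [FORCE]. ROWS is JSON, a list that holds one entry, the list of rows, each a list of 7 numbers: the opening, from 0 (shut) to 1 (fully open), then the shift along the world's x, y, z in m, then the turn, a rotation vector about the world's x, y, z in rad. A call has 1 to 12 rows; each row is the pose to reach, as a shift and turn from the pose commanded when the call began; what a row does not reach only later rows make up. A row lasts 1/12 s, in which the tool goes at most 41.7 mm and 7.16 degrees, less where a joint would pass 70% of its speed; a pose out of reach is approached as far as the arm can. A call with a gripper value outside its range is refused whole. The fingers move at their own pace and stop on an object; FORCE is the grip in N (left out, the last holds). Time passes only in rows, so rows that repeat a pose let the fingers close. It gives the time, the measured TCP pose, the force, the opening and the grip force at its end, in the units of the state.
- arm.read_state(): the state, without advancing time (a new reading comes with each control period).
- arm.read_camera(name): name is "scene" or "side" or "wrist"; returns (picture, depth): 400x640x3 uint8, red, green, blue; 400x640 float32, mm along the optical axis (not along the pixel's ray), 0 where there is no reading.
- arm.camera_model(name): a dict with "fx", "fy", "cx", "cy" (pixels), "cam_to_world" (4x4, takes a point from camera to world coordinates); the wrist camera has in their place "mount" (4x4, takes a point from camera to tool coordinates, whose origin is the TCP and whose axes are the flange's). Camera axes: x right, y down, z forward; pixel columns grow to the right and rows downward; lengths in mm; the calibration is good to about 2 mm. A picture is of the moment at which its call begins: read the wrist's pose just before it. camera_model takes no time and is no camera call.
- arm.sign_off(): hands the job in; it is judged then, once.
The state is a dict: "time": time; "qpos": joint angles; "joint_vel": joint speeds; "tau": joint torques, N m; "eef_pos": TCP position; "ee_rot": TCP orientation; "ft_force": force on the tool from outside, world axes, zero at the start; "wrist_torque": the same for the moment, N m; "opening": opening from 0.0 (shut) to 1.0 (fully open); "grasp_force": force on a finger pad.
Only numpy, scipy, OpenCV 4.12 (cv2) and the standard library are available. Lean on these libraries where they do the work, as an engineer would, in place of code of your own. Each camera call takes 0.05 s, during which the arm holds its last target. There are 200 camera calls.

### The job

Two open sign boxes stand on the bench, and one loose metal cover. In one of the boxes set glue, out of sight deep under the wide lip, stops the cover short, which can only be felt; fit the cover on the other one: slip one edge in under the wide lip, lay the cover flat inside the frame, then slide it back fully home against the end wall under the narrow lip, and let go. Work gently, without forcing the sheet metal, and leave the other things on the bench where they are.

Things in the scene. Friction and masses are not known exactly. Their poses are not given: they have to be found in the camera images.
- cover: Loose cover: flat aluminium plate 122 x 90 x 6 mm (x, y, z) with a black pull bar standing in the middle of its top, 12 mm thick (x), 50 mm long (y), from 6 to 36 mm above the underside. Origin: centre of the underside; x along the 122 mm, z up. Same after a half turn. About 0.2 kg; starts flat on the bench, bar up. Home: origin at box x = 0, y = 0, z = 45 mm, 6 mm under each lip.
- box_a: One of two alike open steel boxes fixed to the bench, 142 x 102 mm, 56.5 mm high. Origin: on the bench under the home cover's centre; x points to the wide lip, z up; any yaw. A ledge round the inside, top 45 mm above the bench, carries the plate. Side walls: inner faces at y = -47 and 47 mm, up to the lip tops. A lip 3 mm thick spans each end, 53.5 to 56.5 mm above the bench: slots 8.5 mm high.
- box_b: The other open steel box, same make, sizes and frame as box_a. Either of the two may be the one with the set glue: there the plate stops about 7 mm under the wide lip, too little to get its other edge in.
- a_wide_lip (a point): Middle of box_a's wide lip's free edge, at its top: box (55, 0, 56.5) mm. The slot under it is 18 mm deep, to the end wall at x = 73. The opening between the lips is 110 mm, 12 mm less than the plate, so the plate goes in only tilted, about 6 to 10 degrees, and more than 12 mm under this lip before its other edge can drop past the narrow one.
- a_narrow_lip (a point): Middle of box_a's narrow lip's free edge, at its top: box (-55, 0, 56.5) mm. The slot under it is 6 mm deep, to the end wall at x = -61 that the home plate's edge touches.
- b_wide_lip (a point): The same point of box_b's wide lip.
- b_narrow_lip (a point): The same point of box_b's narrow lip.
- shell: Bystander: loose four-lobed cloud-shaped band of bent stainless strip, about 125 x 95 mm, 60 mm high, open top and bottom; origin at the centre of its base.
- glue_gun: Bystander: loose black glue gun lying on its side, about 140 x 115 mm, 35 mm high; origin under the barrel.
- screwdriver: Bystander: loose screwdriver lying on the bench, about 200 mm long; origin under its middle.
Mind the look-alikes: they are no part of the job. There is more than one size of the cover; the job needs the middle-sized.

How it is judged (in metres and radians):
At the end, for the whole second after the job is handed in: The cover lies flat (within 0.03 rad) on the ledge of the box that takes it, under both lips, its origin within -3 to +2.5 mm of home along the box and 4 mm across, height within 2.5 mm, turned less than 0.06 rad, at rest; shell, glue gun and screwdriver within 30 mm of where they stood (((x of cover in the frame of box_a between -0.003 and 0.0025 m and y of cover in the frame of box_a between -0.004 and 0.004 m and z of cover in the frame of box_a between 0.0425 and 0.0475 m and angle between the z axis of cover and the z axis of box_a, either way round below 0.03 rad and angle between the x axis of cover and the x axis of box_a, either way round below 0.06 rad) or (x of cover in the frame of box_b between -0.003 and 0.0025 m and y of cover in the frame of box_b between -0.004 and 0.004 m and z of cover in the frame of box_b between 0.0425 and 0.0475 m and angle between the z axis of cover and the z axis of box_b, either way round below 0.03 rad and angle between the x axis of cover and the x axis of box_b, either way round below 0.06 rad)) and linear speed of cover below 0.01 m/s and distance of each of shell, glue_gun, screwdriver from where it was at the start of the episode below 0.03 m); the robot touches nothing.
It fails at once if the cover is forced against a sign box with more than 60 N (contact force between cover and box_a above 60 N or contact force between cover and box_b above 60 N).
It fails at once if the shell is moved more than 30 mm (distance of shell from where it was at the start of the episode above 0.03 m).
It fails at once if the glue gun is moved more than 30 mm (distance of glue_gun from where it was at the start of the episode above 0.03 m).
It fails at once if the screwdriver is moved more than 30 mm (distance of screwdriver from where it was at the start of the episode above 0.03 m).
It also fails if it takes over 64 s, if anything falls off the work surface, if the arm or the gripper's body presses on something with over 40 N, if the wrist force passes 120 N, or if a joint passes its speed limit or range.

## Working session

There is one attempt and no reset: what is moved stays moved. The work goes in short steps, Python scripts to look and compute and a shell command to move; the robot and the scene stay as the last step left them, time stands still between calls to the robot, and variables do not carry over. Pictures are saved under pics/ and viewed, at most 10 in all, crops included, and the job is handed in when it is done.

```bash
mkdir -p pics; ls; python3 - <<'E'
from cell import arm
import cv2,numpy as np
s=arm.read_state(); print(s)
for n in ["scene","side","wrist"]:
    p,d=arm.read_camera(n); cv2.imwrite(f"pics/{n}0.png",p[:,:,::-1]); np.save(f"pics/{n}0.npy",d)
    print(n,arm.camera_model(n))
E
```

```text
pics
{'time': 0.0, 'qpos': array([-67.42972217,  26.8977603 ,  -2.78579779,  87.87491794,
         1.38145433,  65.37408347,  -4.71519347]), 'joint_vel': array([-0.01363391,  0.09485077, -0.12526875, -0.09069192, -0.05123222,
       -0.02718966,  0.06435664]), 'tau': array([-2.38396415e-04, -5.10304320e+01, -4.68312402e-02, -2.37715691e+01,
        1.06797801e-02,  7.22194643e-03, -4.54067802e-06]), 'eef_pos': array([276.70380038, 614.99792786, 214.84735963]), 'ee_rot': array([-1.79886898e+02,  4.05955666e-03,  1.55777567e+02]), 'ft_force': array([-0.79649453, -0.21927916, -0.7846445 ]), 'wrist_torque': array([-0.00686684,  0.01412095,  0.03557418]), 'grasp_force': 0.0, 'opening': 1.0010179679393494}
scene {'fx': 481.321213773284, 'fy': 481.321213773284, 'cx': 327.95929542223763, 'cy': 195.44974307892556, 'cam_to_world': array([[-4.97706100e-01,  7.55015497e-01, -4.26896049e-01,
         1.14961840e+03],
       [ 8.67329144e-01,  4.36284728e-01, -2.39574188e-01,
         4.56619152e+02],
       [ 5.36600179e-03, -4.89496920e-01, -8.71988516e-01,
         1.38674354e+03],
       [ 0.0
[... 297 characters left out ...]
1954e-02, -5.16361253e-01,  8.55307743e-01,
        -7.64651639e+02],
       [ 1.69480848e-03, -8.56123185e-01, -5.16769019e-01,
         5.75529058e+02],
       [ 0.00000000e+00,  0.00000000e+00,  0.00000000e+00,
         1.00000000e+00]])}
wrist {'fx': 301.0684703946522, 'fy': 301.0684703946522, 'cx': 324.6501210014147, 'cy': 199.05101530625527, 'mount': array([[-8.37432207e-04, -9.64756743e-01, -2.63142024e-01,
         6.61177522e+01],
       [ 9.99999649e-01, -8.02580501e-04, -2.39934931e-04,
         1.52838622e+00],
       [ 2.02861851e-05, -2.63142132e-01,  9.64757077e-01,
        -1.58170543e+02],
       [ 0.00000000e+00,  0.00000000e+00,  0.00000000e+00,
         1.00000000e+00]])}
```

View pics/scene0.png

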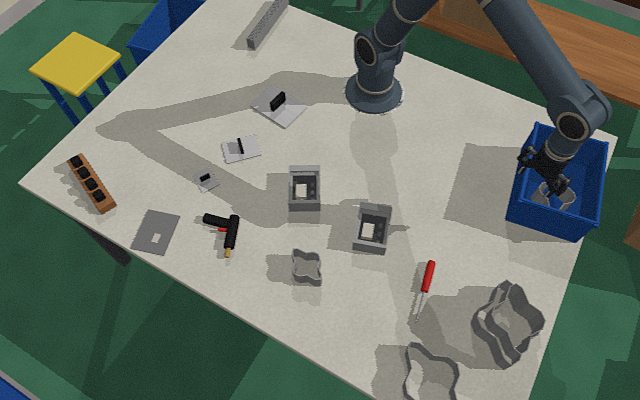

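View pics/side0.png

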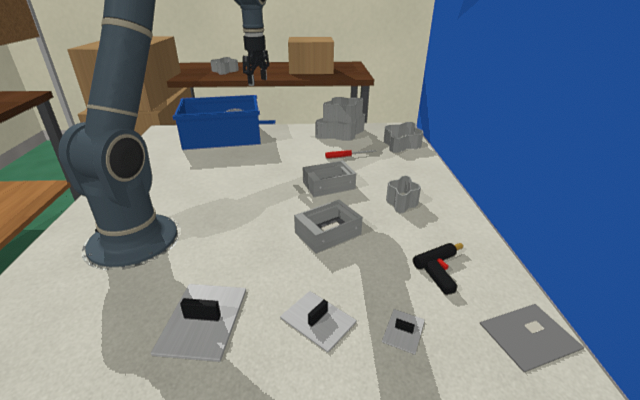

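The scene view shows three covers: large (278,107), middle (241,148) and small (206,180). It also shows two boxes (304,188) and (372,228). The side view has the middle cover at (318,320) and the boxes at (328,225) and (330,178). Next, enlarged crops.

```bash
cat > h.py <<'E'
import numpy as np,cv2
from cell import arm
def ray(n,u,v):
    m=arm.camera_model(n);T=m["cam_to_world"]
    return T[:3,:3]@np.array([(u-m["cx"])/m["fx"],(v-m["cy"])/m["fy"],1]),T[:3,3]
def atz(n,u,v,z):
    r,c=ray(n,u,v);return c+r*(z-c[2])/r[2]
def tri(u1,u2):
    r1,c1=ray("scene",*u1);r2,c2=ray("side",*u2)
    A=np.c_[r1,-r2];t=np.linalg.lstsq(A,c2-c1,rcond=None)[0]
    p,q=c1+t[0]*r1,c2+t[1]*r2
    return (p+q)/2,np.linalg.norm(p-q)
E
python3 - <<'E'
import cv2
a=cv2.imread("pics/scene0.png");b=cv2.imread("pics/side0.png")
cv2.imwrite("pics/c1.png",cv2.resize(a[125:265,210:400],None,fx=4.2,fy=4.2,interpolation=cv2.INTER_CUBIC))
cv2.imwrite("pics/c2.png",cv2.resize(b[150:360,270:370],None,fx=2.8,fy=2.8,interpolation=cv2.INTER_CUBIC))
E
```

```text
(no output)
```

View pics/c1.png

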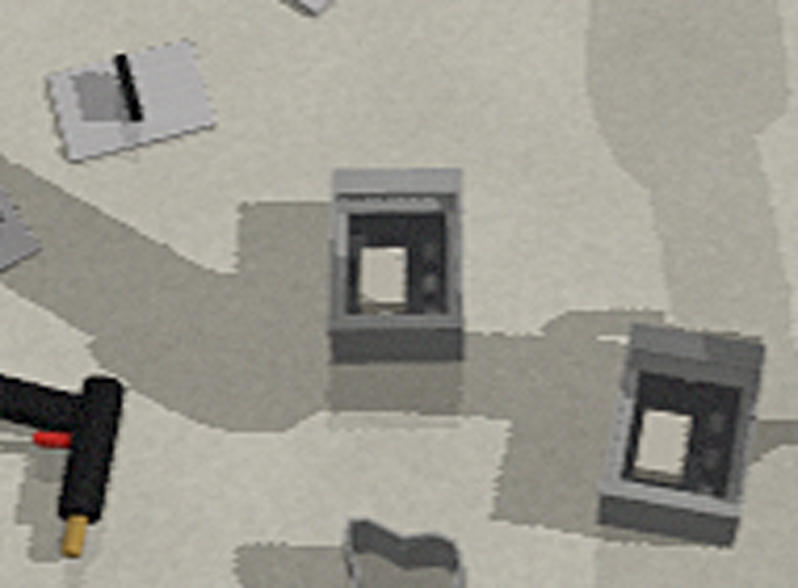

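View pics/c2.png

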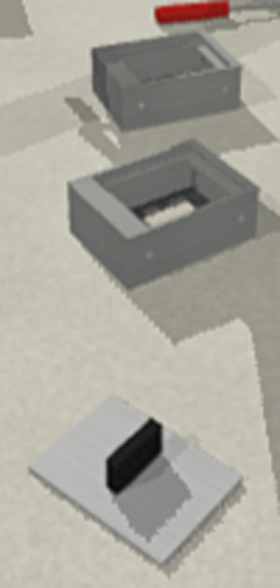

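```bash
python3 - <<'E'
from h import *
S=lambda u,v:(210+(u+.5)/4.2-.5,125+(v+.5)/4.2-.5)
D=lambda u,v:(270+(u+.5)/2.8-.5,150+(v+.5)/2.8-.5)
# order: near-robot-left(scene TL), TR, BR, BL
boxes={"P":([(332,170),(462,169),(463,331),(330,331)],[(130,237),(68,183),(193,140),(258,188)]),
"Q":([(634,325),(764,345),(741,513),(601,495)],[(125,85),(92,50),(205,30),(242,68)])}
cov=([(45,77),(192,42),(215,125),(72,160)],[(165,565),(30,468),(112,397),(243,482)])
def rect(pts,L,W,name):
    # fit rect, pts order: (+x,?) try
    pts=np.array(pts)[:,:2]
    m=np.array([[L/2,s*W/2] for s in (1,)]) 
    return pts
def go(name,pc,z):
    for cam,f,c in (("scene",S,pc[0]),("side",D,pc[1])):
        P=np.array([atz(cam,*f(*q),z) for q in c])
        e=np.linalg.norm(np.roll(P,-1,0)-P,axis=1)
        print(name,cam,"ctr",P.mean(0).round(1),"edges",e.round(1),
         "dir BL->TL yaw",[round(float(np.degrees(np.arctan2(*(v[:2][::-1])))),1) for v in (P[0]-P[3],P[1]-P[2],P[1]-P[0],P[2]-P[3])])
    for a,b in zip(*pc):
        p,e=tri(S(*a),D(*b));print("   tri",p.round(1),round(e,1))
go("P",boxes["P"],56.5);go("Q",boxes["Q"],56.5);go("cov",cov,6)
E
```

```text
P scene ctr [499.4   3.3  56.5] edges [101.6 144.   99.4 143.1] dir BL->TL yaw [-148.5, -149.4, 120.6, 120.0]
P side ctr [501.1   1.8  56.5] edges [ 99.4 139.7  99.6 137. ] dir BL->TL yaw [-149.9, -149.8, 122.6, 121.0]
   tri [466.6 -76.8  58.8] 3.0
   tri [413.4   9.9  56.5] 2.4
   tri [535.4  82.8  54.4] 0.6
   tri [586.1  -3.4  55.1] 2.0
Q scene ctr [516.9 260.2  56.5] edges [ 97.8 137.9 100.4 141.4] dir BL->TL yaw [-161.7, -160.7, 110.0, 112.0]
Q side ctr [521.4 257.5  56.5] edges [ 92.1 142.4 103.5 134.7] dir BL->TL yaw [-165.3, -160.4, 112.2, 107.4]
   tri [470.9 191.9  58.9] 3.9
   tri [436.  283.2  55.8] 4.2
   tri [568.6 328.5  57.8] 7.5
   tri [602.4 235.3  53.8] 3.5
cov scene ctr [ 462.9 -278.     6. ] edges [125.1  87.8 119.   88. ] dir BL->TL yaw [-129.6, -133.5, 136.8, 136.8]
cov side ctr [ 464.4 -281.1    6. ] edges [120.6  87.7 121.5  85.6] dir BL->TL yaw [-132.8, -132.2, 137.8, 136.8]
   tri [ 479.7 -353.6    6.2] 0.4
   tri [ 388.7 -269.5    3.6] 3.4
   tri [ 448.6 -205.4    4.3] 1.7
   tri [ 536.5 -287.7    3.8] 4.3
```

```bash
python3 -m handwheel '[[[1,0.2,-0.35,0,0,0,0],[1,0.2,-0.35,0,0,0,0],[1,0.2,-0.35,0,0,0,0],[1,0.2,-0.35,0,0,0,0],[1,0.2,-0.35,0,0,0,0],[1,0.2,-0.35,0,0,0,0],[1,0.2,-0.35,0,0,0,0],[1,0.2,-0.35,0,0,0,0],[1,0.2,-0.35,0,0,0,0],[1,0.243,-0.485,0,0,0,0],[1,0.243,-0.485,0,0,0,0],[1,0.243,-0.485,0,0,0,0]]]' 40; python3 -m handwheel '[[[1,0,0,0,0,0,0],[1,0,0,0,0,0,0],[1,0,0,0,0,0,0],[1,0,0,0,0,0,0]]]'
cat >> h.py <<'E'
from scipy.spatial.transform import Rotation as Ro
def shot(name):
    s=arm.read_state();p,d=arm.read_camera("wrist")
    cv2.imwrite(f"pics/{name}.png",p[:,:,::-1]);np.savez(f"pics/{name}.npz",d=d,pos=s["eef_pos"],rot=s["ee_rot"]);print(s["time"],s["eef_pos"].round(1),s["ee_rot"].round(2),s["ft_force"].round(1))
def watz(name,u,v,z):
    k=np.load(f"pics/{name}.npz");m=arm.camera_model("wrist");M=m["mount"]
    R=Ro.from_euler("xyz",k["rot"],degrees=True).as_matrix()
    c=R@M[:3,3]+k["pos"];r=R@M[:3,:3]@np.array([(u-m["cx"])/m["fx"],(v-m["cy"])/m["fy"],1])
    return c+r*(z-c[2])/r[2]
E
python3 -c "from h import *;shot('w1')"
```

```text
time: 1.15
eef_pos: [505.2, 170.2, 215.9]
ee_rot: [-180.0, -0.0, 155.8]
ft_force: [0.6, 0.1, 0.5]
opening: 1.0
grasp_force: 0.0
time: 1.48
eef_pos: [504.3, 174.1, 215.8]
ee_rot: [180.0, -0.0, 155.9]
ft_force: [0.8, -0.4, -0.4]
opening: 0.998
grasp_force: 0.0
1.4833 [504.3 174.1 215.8] [ 1.7998e+02 -5.0000e-02  1.5594e+02] [ 0.8 -0.4 -0.4]
```

View pics/w1.png

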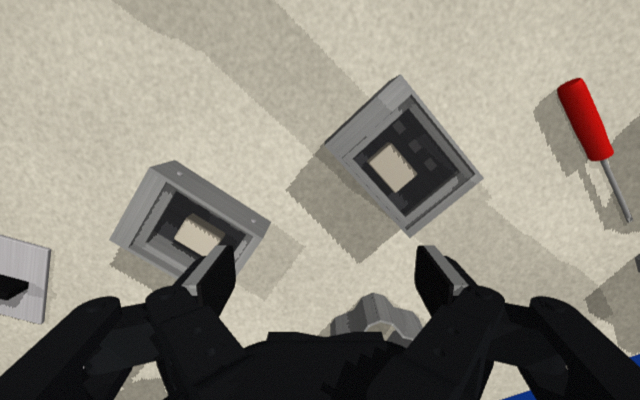

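The picture shows box P at (190,220), Q at (405,155), and the middle cover's corner at left (25,280). The commanded pose matches the measured one. Enlarging the box area.

```bash
python3 - <<'E'
import cv2
a=cv2.imread("pics/w1.png")
p=a[150:290,100:290];q=a[65:245,315:495]
f=lambda i,k:cv2.resize(i,None,fx=k,fy=k,interpolation=cv2.INTER_CUBIC)
import numpy as np
P=f(p,2.1*1);Q=f(q,2.1)
# stack side by side at 2.1
H=max(P.shape[0],Q.shape[0]);o=np.zeros((H,P.shape[1]+Q.shape[1],3),np.uint8);o[:P.shape[0],:P.shape[1]]=P;o[:Q.shape[0],P.shape[1]:]=Q
cv2.imwrite("pics/c3.png",o);print(o.shape,P.shape)
E
python3 -m handwheel '[[[1,-0.02,-0.20,0,0,0,-0.9],[1,-0.02,-0.20,0,0,0,-0.9],[1,-0.02,-0.20,0,0,0,-0.9],[1,-0.02,-0.20,0,0,0,-0.9],[1,-0.02,-0.20,0,0,0,-0.9],[1,-0.02,-0.435,0,0,0,-1.5],[1,-0.02,-0.435,0,0,0,-1.5],[1,-0.02,-0.435,0,0,0,-1.5],[1,-0.02,-0.435,0,0,0,-1.5],[1,-0.02,-0.435,0,0,0,-1.5],[1,-0.02,-0.435,0,0,0,-1.5],[1,-0.02,-0.435,0,0,0,-1.5]]]'
python3 -c "
from h import *
s=arm.read_state();print(s['eef_pos'],s['ee_rot'],s['qpos'])"
```

```text
(378, 777, 3) (294, 399, 3)
time: 2.53
eef_pos: [484.3, -268.5, 216.5]
ee_rot: [179.9, 0.2, 69.1]
ft_force: [-1.0, 1.0, 0.6]
opening: 0.998
grasp_force: 0.0
[ 484.30750536 -268.54060668  216.49285252] [179.87383201   0.23528069  69.10113264] [ -4.06409096  17.15575871  35.69676517 106.22494797 -11.21632974
  60.01572856  15.13917293]
```

View pics/c3.png

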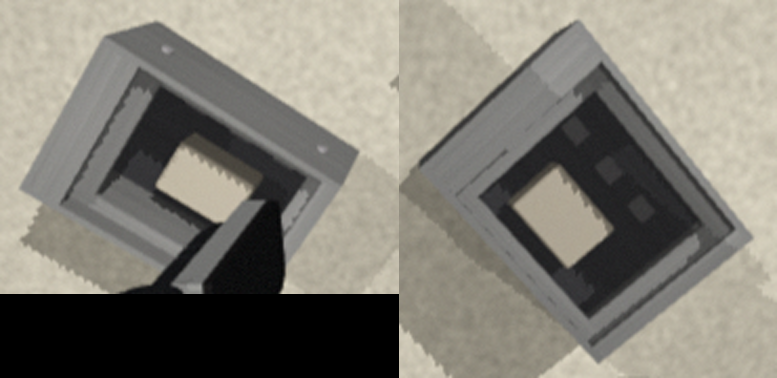

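```bash
python3 - <<'E'
from h import *
P=[(100+x/2.1,150+y/2.1) for x,y in [(22,188),(106,38),(343,185)]]
Q=[(315+(x-399)/2.1,65+y/2.1) for x,y in [(426,170),(583,22),(750,237),(600,360)]]
for n,c in (("P",P),("Q",Q)):
    W=np.array([watz("w1",*q,56.5) for q in c]);print(n,W.round(1).tolist())
    for i in range(len(W)-1):
        v=W[i+1]-W[i];print(np.linalg.norm(v).round(1),np.degrees(np.arctan2(v[1],v[0])).round(1))
    ctr=(W[0]+W[2])/2;print("ctr",ctr)
shot("w2")
E
python3 -c "
import cv2;a=cv2.imread('pics/w2.png');cv2.imwrite('pics/c4.png',cv2.resize(a[20:340,120:520],None,fx=1.8,fy=1.8,interpolation=cv2.INTER_CUBIC))"
```

```text
P [[465.6, -74.2, 56.5], [414.6, 11.9, 56.5], [534.8, 84.8, 56.5]]
100.1 120.6
140.6 31.2
ctr [500.20905795   5.29882661  56.5       ]
Q [[470.4, 193.5, 56.5], [437.8, 288.4, 56.5], [568.9, 330.7, 56.5], [601.1, 237.9, 56.5]]
100.3 109.0
137.8 17.9
98.3 -70.8
ctr [519.61195018 262.10121321  56.5       ]
2.5333 [ 484.3 -268.5  216.5] [179.87   0.24  69.1 ] [-1.   1.   0.6]
```

View pics/c4.png

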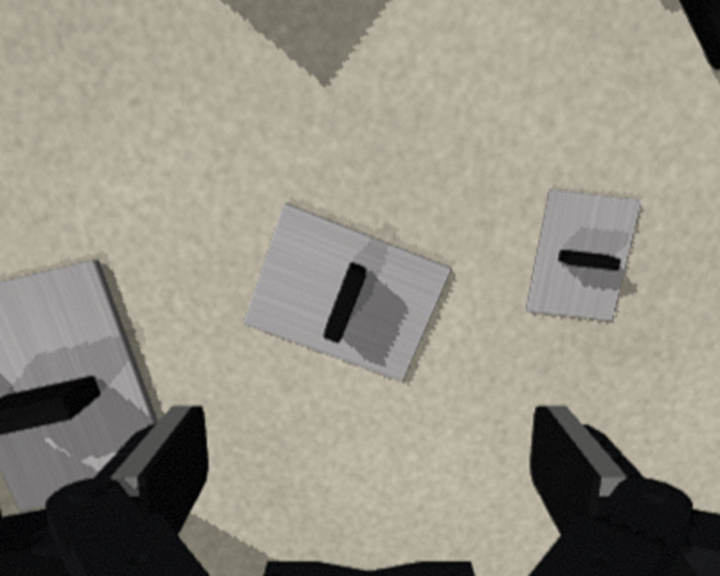

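```bash
python3 - <<'E'
from h import *
C=[(120+x/1.8,20+y/1.8) for x,y in [(246,324),(287,204),(452,269),(406,382)]]
W=np.array([watz("w2",*q,6) for q in C]);print(W.round(1).tolist(),W.mean(0))
for i in range(4):
    v=W[(i+1)%4]-W[i];print(np.linalg.norm(v).round(1),np.degrees(np.arctan2(v[1],v[0])).round(1))
B=np.array([watz("w2",120+x/1.8,20+y/1.8,36) for x,y in [(350,264),(366,268),(341,342),(324,338)]]);print(B.mean(0),B.round(1).tolist())
d=np.load("pics/w2.npz")["d"];k=np.load("pics/w2.npz")
m=arm.camera_model("wrist");M=m["mount"];R=Ro.from_euler("xyz",k["rot"],degrees=True).as_matrix()
for u,v in [(120+345/1.8,20+300/1.8),(120+290/1.8,20+280/1.8),(120+200/1.8,20+150/1.8)]:
    z=d[int(v),int(u)];print("depth->",(R@(M[:3,:3]@np.array([(u-m["cx"])/m["fx"]*z,(v-m["cy"])/m["fy"]*z,z])+M[:3,3])+k["pos"]).round(1))
E
```

```text
[[392.1, -270.4, 6.0], [451.8, -204.5, 6.0], [540.4, -285.2, 6.0], [482.6, -352.0, 6.0]] [ 466.7053744  -278.02932817    6.        ]
88.9 47.8
119.8 -42.3
88.3 -130.8
121.9 137.9
[ 466.50395753 -275.38712314   36.        ] [[478.9, -252.6, 36.0], [487.4, -258.6, 36.0], [454.6, -298.4, 36.0], [445.2, -291.9, 36.0]]
depth-> [ 467.5 -272.9   36.9]
depth-> [ 433.6 -252.3    6.9]
depth-> [ 411.3 -152.1    0.6]
```

```bash
python3 -m handwheel '[[[1,-0.0183,-0.0095,-0.05,0,0,-0.3735],[1,-0.0183,-0.0095,-0.05,0,0,-0.3735],[1,-0.0183,-0.0095,-0.1,0,0,-0.3735],[1,-0.0183,-0.0095,-0.13,0,0,-0.3735],[1,-0.0183,-0.0095,-0.15,0,0,-0.3735],[1,-0.0183,-0.0095,-0.17,0,0,-0.3735],[1,-0.0183,-0.0095,-0.18,0,0,-0.3735],[1,-0.0183,-0.0095,-0.1885,0,0,-0.3735],[0.6,-0.0183,-0.0095,-0.1885,0,0,-0.3735],[0.35,-0.0183,-0.0095,-0.1885,0,0,-0.3735],[0.2,-0.0183,-0.0095,-0.1885,0,0,-0.3735],[0,-0.0183,-0.0095,-0.1885,0,0,-0.3735]]]' 60;python3 -m handwheel '[[[0,0,0,0,0,0,0],[0,0,0,0,0,0,0],[0,0,0,0,0,0,0],[0,0,0,0,0,0,0],[0,0,0,0,0,0,0],[0,0,0,0,0,0,0]]]'
```

```text
time: 3.58
eef_pos: [467.6, -272.5, 28.6]
ee_rot: [179.9, -0.1, 48.5]
ft_force: [-0.1, -0.2, 0.2]
opening: 0.45
grasp_force: 0.0
time: 4.08
eef_pos: [466.7, -272.2, 27.5]
ee_rot: [180.0, -0.0, 48.4]
ft_force: [0.3, 0.1, 0.1]
opening: -0.001
grasp_force: 0.0
```

```bash
python3 - <<'E'
from h import *
shot("w3")
a=cv2.imread("pics/w3.png");b,_=arm.read_camera("side");b=b[240:390,240:400,::-1]
b=cv2.resize(b,(427,400),interpolation=cv2.INTER_CUBIC)
cv2.imwrite("pics/c5.png",np.hstack([a[:,130:500],b]))
E
```

```text
4.0833 [ 466.7 -272.2   27.5] [179.99  -0.    48.43] [0.3 0.1 0.1]
```

View pics/c5.png

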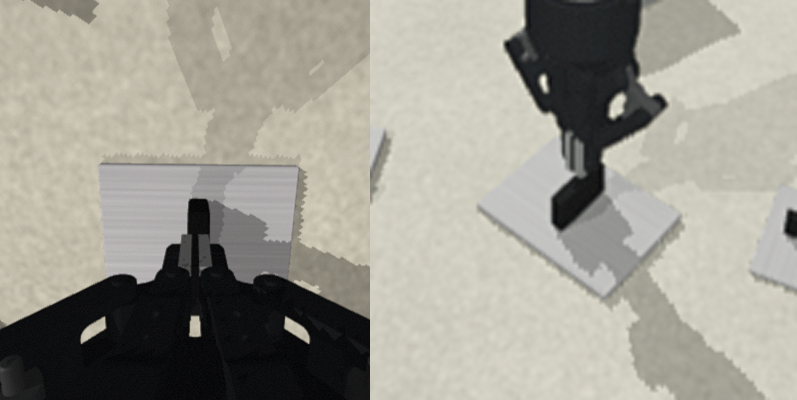

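```bash
python3 - <<'E'
from h import *
def px(n,p):
    m=arm.camera_model(n);T=np.linalg.inv(m["cam_to_world"]);q=T[:3,:3]@p+T[:3,3];return q[0]/q[2]*m["fx"]+m["cx"],q[1]/q[2]*m["fy"]+m["cy"]
for z in (8.5,27.5,40,50): print(z,np.round(px("side",np.array([466.7,-272.2,z])),1))
print("tip seen",240+(578-370)*160/427,240+178*150/400)
print("bar ends top px->xy at z36",atz("side",240+(555-370)*160/427,240+195*150/400,36),atz("side",240+(602-370)*160/427,240+165*150/400,36))
d=np.load("pics/w3.npz")["d"];k=np.load("pics/w3.npz")
m=arm.camera_model("wrist");M=m["mount"];R=Ro.from_euler("xyz",k["rot"],degrees=True).as_matrix()
for u in (319,325,328,333):
  for v in range(196,270,6):
    z=d[v,u];print(u,v,(R@(M[:3,:3]@np.array([(u-m["cx"])/m["fx"]*z,(v-m["cy"])/m["fy"]*z,z])+M[:3,3])+k["pos"]).round(1))
E
```

```text
8.5 [319.2 314.5]
27.5 [319.2 307.8]
40 [319.3 303.2]
50 [319.3 299.5]
tip seen 317.9391100702576 306.75
bar ends top px->xy at z36 [ 447.15007375 -291.98632952   36.        ] [ 481.94280239 -265.70015893   36.        ]
319 196 [ 478.  -254.1    5.9]
319 202 [ 477.3 -255.2   14.9]
319 208 [ 477.5 -255.3   27.2]
319 214 [ 477.2 -255.8   35.8]
319 220 [ 475.  -258.3   35.8]
319 226 [ 472.7 -260.9   35.6]
319 232 [ 470.6 -263.2   36.4]
319 238 [ 472.9 -261.1   52. ]
319 244 [ 473.3 -260.9   59.9]
319 250 [ 473.  -261.3   65.2]
319 256 [ 473.1 -261.4   71. ]
319 262 [ 473.4 -261.2   77. ]
319 268 [ 472.7 -262.    79.9]
325 196 [ 480.7 -256.7    5.2]
325 202 [ 480.  -257.4   15.4]
325 208 [ 480.  -257.4   27.5]
325 214 [ 479.5 -257.9   35.8]
325 220 [ 477.7 -260.    37.6]
325 226 [ 475.2 -262.8   36.2]
325 232 [ 472.7 -265.7   35. ]
325 238 [ 475.1 -262.9   52.3]
325 244 [ 475.  -263.    58.7]
325 250 [ 474.9 -263.1   65. ]
325 256 [ 475.1 -262.9   71.4]
325 262 [ 475.2 -262.7   77.1]
325 268 [ 474.9 -263.1   81.3]
328 196 [ 482.4 -257.5    7.1]
328 202 [ 481.5 -258.4   16.3]
328 208 [ 481.6 -258.1   29.1]
328 214 [ 480.7 -259.    35.8]
328 220 [ 478.6 -261.4   36.1]
328 226 [ 476.3 -264.    35.8]
328 232 [ 474.2 -266.4   36.2]
328 238 [ 476.1 -264.    51.7]
328 244 [ 476.1 -263.8   59.1]
328 250 [ 475.8 -264.1   64.7]
328 256 [ 476.1 -263.6   71.6]
328 262 [ 476.1 -263.5   77.2]
328 268 [ 475.7 -264.    80.9]
333 196 [ 484.6 -259.7    6.4]
333 202 [ 483.5 -260.6   15.1]
333 208 [ 483.2 -260.5   26.7]
333 214 [ 482.5 -260.9   35.1]
333 220 [ 480.6 -263.1   36.3]
333 226 [ 478.2 -265.8   35.5]
333 232 [ 476.  -268.3   35.6]
333 238 [ 477.9 -265.5   52. ]
333 244 [ 477.9 -265.2   59.5]
333 250 [ 477.6 -265.3   65.2]
333 256 [ 477.6 -265.    71.6]
333 262 [ 477.2 -265.4   75.9]
333 268 [ 477.4 -264.9   81.6]
```

```bash
python3 - <<'E'
from h import *
m=arm.camera_model("wrist");M=m["mount"]
for n,pts in (("w1",[(226,249),(222,255),(232,250),(428,250),(436,256),(450,275)]),("w3",[(319,236),(319,240),(333,236),(333,240),(313,240),(340,240)])):
  d=np.load(f"pics/{n}.npz")["d"]
  for u,v in pts:
    z=d[v,u];print(n,u,v,(M[:3,:3]@np.array([(u-m["cx"])/m["fx"]*z,(v-m["cy"])/m["fy"]*z,z])+M[:3,3]).round(1))
s=arm.read_state();print(s['eef_pos'],s['ft_force'],s['opening'])
p,dd=arm.read_camera("scene")
def px(n,p):
    T=np.linalg.inv(arm.camera_model(n)["cam_to_world"]);q=T[:3,:3]@p+T[:3,3];mm=arm.camera_model(n);return q[0]/q[2]*mm["fx"]+mm["cx"],q[1]/q[2]*mm["fy"]+mm["cy"]
b,ds=arm.read_camera("side")
T=arm.camera_model("side");
for u in range(310,328,3):
  for v in range(296,316,3):
    z=ds[v,u];r,c=ray("side",u,v);print(u,v,(c+r*z).round(0),b[v,u].tolist(), end=" | ")
  print()
E
```

```text
w1 226 249 [ 12.2 -43.4 -36.3]
w1 222 255 [ 12.8 -42.8 -43.5]
w1 232 250 [  9.1 -42.7 -30.7]
w1 428 250 [ 12.1  45.1 -37.2]
w1 436 256 [ 12.4  46.2 -43.7]
w1 450 275 [ 12.1  46.  -58.7]
w3 319 236 [ 12.2  -2.8 -21.5]
w3 319 240 [ 12.2  -2.7 -26.5]
w3 333 236 [ 12.2   4.  -21.4]
w3 333 240 [ 12.5   3.8 -27.2]
w3 313 240 [ 12.7  -5.5 -27.4]
w3 340 240 [-7.9  9.7 20.9]
[ 466.69609733 -272.21737063   27.39257188] [-0.58578818  0.13203989 -0.68758194] -0.002286450774055164
310 296 [ 450. -221.    7.] [198, 198, 197] | 310 299 [ 450. -229.    6.] [199, 198, 197] | 310 302 [ 449. -237.    6.] [196, 196, 195] | 310 305 [ 449. -244.    6.] [195, 195, 194] | 310 308 [ 449. -254.    7.] [197, 196, 194] | 310 311 [ 449. -261.    6.] [127, 128, 126] | 310 314 [ 448. -294.   36.] [35, 36, 35] | 
313 296 [ 455. -278.   66.] [122, 125, 121] | 313 299 [ 455. -277.   57.] [121, 123, 120] | 313 302 [ 455. -278.   51.] [152, 154, 151] | 313 305 [ 455. -246.    7.] [200, 200, 199] | 313 308 [ 455. -253.    7.] [154, 154, 152] | 313 311 [ 454. -287.   36.] [32, 33, 34] | 313 314 [ 454. -294.   36.] [32, 3
[... 534 characters left out ...]
, 24] | 319 311 [ 466. -285.   34.] [23, 23, 23] | 319 314 [ 466. -284.   24.] [24, 24, 23] | 
322 296 [ 471. -286.   74.] [34, 36, 38] | 322 299 [ 471. -286.   66.] [34, 36, 39] | 322 302 [ 471. -287.   59.] [34, 36, 37] | 322 305 [ 472. -273.   36.] [19, 20, 22] | 322 308 [ 472. -277.   32.] [23, 22, 24] | 322 311 [ 472. -278.   25.] [23, 23, 24] | 322 314 [ 472. -277.   16.] [16, 15, 16] | 
325 296 [ 477. -280.   67.] [28, 31, 31] | 325 299 [ 477. -279.   59.] [25, 27, 28] | 325 302 [ 478. -266.   36.] [27, 30, 31] | 325 305 [ 478. -271.   33.] [22, 22, 21] | 325 308 [ 478. -272.   26.] [21, 21, 21] | 325 311 [ 478. -270.   15.] [14, 17, 17] | 325 314 [ 478. -271.    8.] [107, 109, 106] |
```

Both cameras agree that the fingertips stand at z≈46 mm while the reported TCP is at 27 mm. So the tips really sit about 19 mm behind the reported TCP, not 19 mm ahead of it. I'll go by the pictures: reopen, then lower about 36 mm while watching the force.

```bash
python3 -m handwheel '[[[0.7,-0.0017,-0.0048,0,0,0,0],[0.7,-0.0017,-0.0048,0,0,0,0],[0.7,-0.0017,-0.0048,0,0,0,0],[0.7,-0.0017,-0.0048,0,0,0,0],[0.7,-0.0017,-0.0048,-0.005,0,0,0],[0.7,-0.0017,-0.0048,-0.01,0,0,0],[0.7,-0.0017,-0.0048,-0.015,0,0,0],[0.7,-0.0017,-0.0048,-0.02,0,0,0],[0.7,-0.0017,-0.0048,-0.025,0,0,0],[0.7,-0.0017,-0.0048,-0.025,0,0,0]]]';python3 -m handwheel '[[[0.7,0,0,-0.003,0,0,0],[0.7,0,0,-0.006,0,0,0],[0.7,0,0,-0.009,0,0,0],[0.7,0,0,-0.011,0,0,0],[0.7,0,0,-0.011,0,0,0]]]';python3 -m handwheel '[[[0.3,0,0,0,0,0,0],[0.2,0,0,0,0,0,0],[0.1,0,0,0,0,0,0],[0,0,0,0,0,0,0],[0,0,0,0,0,0,0],[0,0,0,0,0,0,0],[0,0,0,0,0,0,0]]]' 80
```

```text
time: 5.12
eef_pos: [464.3, -276.5, 1.2]
ee_rot: [-179.9, 0.0, 48.4]
ft_force: [-0.5, 0.4, 0.0]
opening: 0.705
grasp_force: 0.0
time: 5.53
eef_pos: [464.8, -276.9, -8.9]
ee_rot: [-180.0, 0.0, 48.4]
ft_force: [-0.4, -0.1, -1.4]
opening: 0.7
grasp_force: 0.0
time: 6.12
eef_pos: [465.3, -277.2, -8.2]
ee_rot: [180.0, -0.0, 48.4]
ft_force: [-0.6, 0.6, 4.0]
opening: 0.128
grasp_force: 79.4
```

Gripped: opening 0.128 is about 11 mm, which matches the 12 mm bar. Next I lift, carry it to box P and measure the cover in the hand.

```bash
python3 -m handwheel '[[[0,0,0,0.03,0,0,0],[0,0,0,0.07,0,0,0],[0,0,0,0.11,0,0,0],[0,0.005,0.03,0.13,0,0,0.12],[0,0.01,0.06,0.13,0,0,0.24],[0,0.015,0.09,0.13,0,0,0.36],[0,0.02,0.12,0.13,0,0,0.48],[0,0.025,0.15,0.13,0,0,0.6],[0,0.03,0.18,0.13,0,0,0.72],[0,0.035,0.21,0.13,0,0,0.84],[0,0.04,0.24,0.13,0,0,0.96],[0,0.045,0.265,0.13,0,0,1.08]]]'; python3 -m handwheel '[[[0,0.006,0.02,0,0,0,0.1],[0,0.0077,0.0265,0,0,0,0.18],[0,0.0077,0.0265,0,0,0,0.182],[0,0.0077,0.0265,0,0,0,0.182],[0,0.0077,0.0265,0,0,0,0.182],[0,0.0077,0.0265,0,0,0,0.182]]]'; python3 - <<'E'
from h import *
shot("w4")
k=np.load("pics/w4.npz");d=k["d"];m=arm.camera_model("wrist");M=m["mount"]
a=cv2.imread("pics/w4.png")
# plate points in tool frame
v,u=np.mgrid[0:400,0:640];P=np.stack([(u-m["cx"])/m["fx"]*d,(v-m["cy"])/m["fy"]*d,d],-1)@M[:3,:3].T+M[:3,3]
for c in range(240,431,10):
    col=P[:,c];ok=(d[:,c]>0)&(np.abs(col[:,2]+14.4+0)<60)
    ok=(d[:,c]>0)&(col[:,2]>-12)&(col[:,2]<16)&(col[:,0]>20)&(col[:,0]<60)
    if ok.any(): i=np.where(ok)[0];print(c,i[0],col[i[0]].round(1),col[i[3]].round(1),col[i[-1]].round(1))
E
```

```text
time: 7.12
eef_pos: [509.4, -9.5, 121.0]
ee_rot: [-180.0, -0.1, 110.8]
ft_force: [0.7, -0.5, -1.1]
opening: 0.127
grasp_force: 78.8
time: 7.62
eef_pos: [517.3, 13.1, 121.3]
ee_rot: [-180.0, 0.0, 120.6]
ft_force: [0.1, -1.0, -0.8]
opening: 0.124
grasp_force: 78.8
7.6167 [517.3  13.1 121.3] [-1.7996e+02  1.0000e-02  1.2055e+02] [ 0.1 -1.  -0.8]Traceback (most recent call last):
  File "<stdin>", line 10, in <module>
IndexError: index 3 is out of bounds for axis 0 with size 1
```

```bash
python3 - <<'E'
from h import *
k=np.load("pics/w4.npz");d=k["d"];m=arm.camera_model("wrist");M=m["mount"]
v,u=np.mgrid[0:400,0:640];P=np.stack([(u-m["cx"])/m["fx"]*d,(v-m["cy"])/m["fy"]*d,d],-1)@M[:3,:3].T+M[:3,3]
ok=(d>0)&(P[...,2]>-22)&(P[...,2]<-6)&(P[...,0]>-20)&(P[...,0]<60)&(abs(P[...,1])<75)
Q=P[ok];print(len(Q),Q.min(0),Q.max(0),np.median(Q,0))
A=np.c_[Q[:,:2],np.ones(len(Q))];s=Q[:,0]<40;print(np.linalg.lstsq(A,Q[:,2],rcond=None)[0])
for c in range(230,431,20):
    i=np.where(ok[:,c])[0]
    if len(i)>3: print(c,i[0],P[i[0],c].round(1))
for r in range(170,230,15):
    i=np.where(ok[r])[0]; 
    if len(i)>3: print("row",r,i[0],i[-1],P[r,i[0]].round(1),P[r,i[-1]].round(1))
a=cv2.imread("pics/w4.png");cv2.imwrite("pics/c6.png",cv2.resize(a[20:300,160:480],None,fx=2,fy=2,interpolation=cv2.INTER_CUBIC))
E
```

```text
22660 [-19.06099769 -59.52113733 -21.83984517] [44.26595816 62.44543265 -9.13414525] [ 21.2840798    1.16829204 -14.41806614]
[ 3.99374003e-03  6.86244549e-04 -1.44858178e+01]
230 166 [ 44.2 -44.4 -13.1]
250 166 [ 44.  -35.  -12.1]
270 166 [ 44.  -25.2 -12.3]
290 166 [ 44.  -15.4 -12.4]
310 166 [ 44.   -5.7 -12.3]
330 166 [ 43.9   4.1 -11.7]
350 166 [ 43.6  14.  -10. ]
370 166 [ 43.7  23.8 -10.7]
390 166 [ 43.8  33.6 -11.3]
410 166 [43.5 43.9 -9.7]
430 166 [ 43.7  53.4 -10.8]
row 170 200 449 [ 42.2 -59.2 -13.1] [ 42.3  61.5 -14.3]
row 185 201 448 [ 34.9 -59.2 -13.8] [ 34.9  61.8 -14.3]
row 200 203 446 [ 27.6 -58.6 -14.9] [ 27.3  61.6 -14.3]
row 215 205 444 [ 19.8 -58.4 -15. ] [ 19.6  61.3 -14.7]
```

View pics/c6.png

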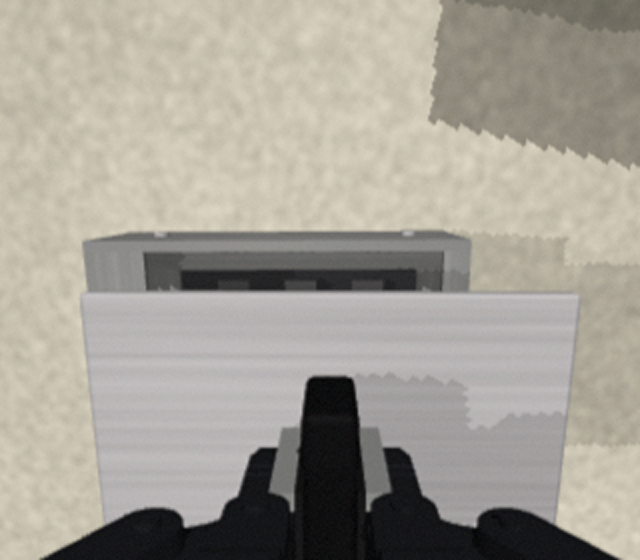

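```bash
python3 - <<'E'
from h import *
m=arm.camera_model("wrist");M=m["mount"]
def t(x,y,z):
    r=M[:3,:3]@np.array([(160+x/2-.25-m["cx"])/m["fx"],(20+y/2-.25-m["cy"])/m["fy"],1]);c=M[:3,3];return c+r*(z-c[2])/r[2]
for n,p in dict(wideC=(85,242),narrC=(470,240),wallin_w=(146,253),wallin_n=(443,252)).items(): print(n,t(*p,64.8).round(1))
for n,p in dict(pl=(81,294),pr=(579,294)).items(): print(n,t(*p,-14.4).round(1))
a=cv2.cvtColor(cv2.imread("pics/w4.png"),cv2.COLOR_BGR2GRAY).astype(int)
for c in (230,260,300,340,370): print(c,a[132:170,c].tolist())
E
```

```text
wideC [ 50.4 -87.8  64.8]
narrC [51.  52.5 64.8]
wallin_w [ 46.4 -65.9  64.8]
wallin_n [46.7 42.9 64.8]
pl [ 44.  -58.3 -14.4]
pr [ 43.9  61.4 -14.4]
230 [200, 199, 196, 178, 130, 105, 109, 108, 124, 141, 139, 140, 141, 141, 142, 143, 144, 143, 144, 145, 143, 144, 144, 143, 140, 145, 143, 142, 144, 143, 146, 143, 141, 145, 167, 189, 194, 189]
260 [204, 206, 205, 179, 125, 106, 110, 116, 130, 142, 143, 141, 141, 134, 110, 97, 100, 100, 95, 95, 97, 98, 88, 54, 37, 37, 35, 35, 36, 35, 36, 34, 50, 110, 165, 190, 193, 190]
300 [203, 202, 202, 168, 114, 111, 111, 117, 132, 145, 142, 143, 144, 129, 106, 103, 102, 103, 97, 100, 101, 99, 82, 46, 35, 33, 37, 36, 35, 34, 34, 37, 42, 103, 163, 185, 193, 188]
340 [208, 206, 202, 167, 115, 109, 112, 119, 131, 141, 138, 142, 140, 123, 103, 104, 104, 104, 99, 99, 100, 98, 81, 54, 44, 45, 43, 51, 60, 70, 68, 69, 69, 110, 161, 186, 192, 188]
370 [198, 198, 183, 144, 111, 110, 109, 115, 132, 139, 136, 137, 136, 123, 103, 101, 100, 98, 96, 96, 95, 94, 96, 94, 88, 79, 79, 81, 77, 81, 82, 80, 83, 114, 157, 184, 193, 187]
```

The plate sits square in the grip. It lines up with box P to about 0.6 mm across and stands at box x ≈ -13 mm. Now tilting 6.5° and lowering the leading edge into the frame.

```bash
python3 -m handwheel '[[[0,-0.0003,0.0005,-0.02,0.0577,-0.0977,0],[0,-0.0003,0.0005,-0.04,0.0577,-0.0977,0],[0,-0.0003,0.0005,-0.055,0.0577,-0.0977,0],[0,-0.0003,0.0005,-0.06,0.0577,-0.0977,0],[0,-0.0003,0.0005,-0.062,0.0577,-0.0977,0],[0,-0.0003,0.0005,-0.062,0.0577,-0.0977,0],[0,-0.0003,0.0005,-0.062,0.0577,-0.0977,0]]]'; python3 -m handwheel '[[[0,0,0,-0.002,0,0,0],[0,0,0,-0.004,0,0,0],[0,0,0,-0.006,0,0,0],[0,0,0,-0.006,0,0,0]]]';python3 -m handwheel '[[[0,0,0,-0.002,0,0,0],[0,0,0,-0.004,0,0,0],[0,0,0,-0.004,0,0,0]]]'
```

```text
time: 8.25
eef_pos: [518.4, 14.9, 60.2]
ee_rot: [173.4, 0.1, 120.7]
ft_force: [-0.3, -0.0, -0.6]
opening: 0.125
grasp_force: 79.0
time: 8.58
eef_pos: [517.3, 15.1, 53.3]
ee_rot: [173.5, 0.0, 120.8]
ft_force: [0.5, 0.3, -1.5]
opening: 0.122
grasp_force: 79.0
time: 8.83
eef_pos: [517.1, 15.0, 49.1]
ee_rot: [173.5, -0.0, 120.7]
ft_force: [-0.1, -0.3, -1.4]
opening: 0.124
grasp_force: 79.0
```

```bash
python3 -m handwheel '[[[0,0.0004,-0.0007,-0.002,0,0,0],[0,0.0004,-0.0007,-0.004,0,0,0],[0,0.0004,-0.0007,-0.005,0,0,0],[0,0.0004,-0.0007,-0.005,0,0,0],[0,0.0004,-0.0007,-0.005,0,0,0]]]'; python3 -m handwheel '[[[0,-0.0017,-0.001,0,0,0,0],[0,-0.0034,-0.002,0,0,0,0],[0,-0.0052,-0.0031,0,0,0,0],[0,-0.0052,-0.0031,0,0,0,0],[0,-0.0052,-0.0031,0,0,0,0]]]'; python3 -m handwheel '[[[0,-0.0017,-0.001,0,0,0,0],[0,-0.0034,-0.002,0,0,0,0],[0,-0.0052,-0.0031,0,0,0,0],[0,-0.0052,-0.0031,0,0,0,0],[0,-0.0052,-0.0031,0,0,0,0]]]'
```

```text
time: 9.25
eef_pos: [517.8, 14.3, 44.3]
ee_rot: [173.5, 0.0, 120.7]
ft_force: [0.6, -0.0, -1.5]
opening: 0.124
grasp_force: 79.0
time: 9.67
eef_pos: [512.5, 11.1, 44.5]
ee_rot: [173.5, 0.0, 120.7]
ft_force: [0.1, -0.4, -1.0]
opening: 0.122
grasp_force: 79.0
time: 10.08
eef_pos: [507.3, 8.0, 44.4]
ee_rot: [173.5, 0.0, 120.7]
ft_force: [-0.1, -0.8, -2.2]
opening: 0.128
grasp_force: 79.0
```

```bash
for i in 1; do python3 -m handwheel '[[[0,-0.0009,-0.0005,0,0,0,0],[0,-0.0017,-0.001,0,0,0,0],[0,-0.0017,-0.001,0,0,0,0]]]'; done; python3 -m handwheel '[[[0,-0.0009,-0.0005,0,0,0,0],[0,-0.0017,-0.001,0,0,0,0],[0,-0.0017,-0.001,0,0,0,0]]]'
```

```text
time: 10.33
eef_pos: [505.6, 7.0, 44.4]
ee_rot: [173.5, 0.0, 120.7]
ft_force: [0.5, 0.1, -2.2]
opening: 0.123
grasp_force: 79.0
time: 10.58
eef_pos: [505.3, 6.7, 44.9]
ee_rot: [173.3, 0.1, 120.8]
ft_force: [3.3, 2.3, -3.5]
opening: 0.125
grasp_force: 78.6
```

```bash
python3 -m handwheel '[[[0,-0.0009,-0.0005,0,0,0,0],[0,-0.0009,-0.0005,0,0,0,0]]]'
```

```text
time: 10.75
eef_pos: [505.1, 6.7, 45.0]
ee_rot: [173.3, 0.1, 120.8]
ft_force: [5.0, 3.4, -4.0]
opening: 0.126
grasp_force: 78.3
```

The plate stops at about 6.8 mm under the lip, which fits the glue. To rule out a catch on the lip, I'll back off, go slightly lower and push again.

```bash
python3 -m handwheel '[[[0,0.0013,0.0008,0,0,0,0],[0,0.0026,0.0015,0,0,0,0],[0,0.0026,0.0015,-0.0007,0,0,0],[0,0.0026,0.0015,-0.0007,0,0,0]]]'; python3 -m handwheel '[[[0,-0.0009,-0.0005,0,0,0,0],[0,-0.0017,-0.001,0,0,0,0],[0,-0.0026,-0.0015,0,0,0,0],[0,-0.0026,-0.0015,0,0,0,0]]]';python3 -m handwheel '[[[0,-0.0009,-0.0005,0,0,0,0],[0,-0.0009,-0.0005,0,0,0,0]]]'
```

```text
time: 11.08
eef_pos: [505.5, 6.9, 43.6]
ee_rot: [173.5, 0.0, 120.7]
ft_force: [0.9, 0.5, -0.9]
opening: 0.126
grasp_force: 79.1
time: 11.42
eef_pos: [505.1, 6.6, 44.3]
ee_rot: [173.3, 0.1, 120.7]
ft_force: [5.8, 3.4, -3.5]
opening: 0.126
grasp_force: 78.3
time: 11.58
eef_pos: [505.0, 6.5, 44.5]
ee_rot: [173.2, 0.1, 120.8]
ft_force: [6.2, 4.9, -6.0]
opening: 0.127
grasp_force: 78.2
```

Same stop at the same place, with the tool 0.7 mm lower: the glue is in box P. Withdrawing and carrying the cover to box Q.

```bash
python3 -m handwheel '[[[0,0.0043,0.0025,0,0,0,0],[0,0.0086,0.0051,0,0,0,0],[0,0.0129,0.0076,0,0,0,0],[0,0.0172,0.0102,0,0,0,0],[0,0.0172,0.0102,0.005,0,0,0],[0,0.0172,0.0102,0.015,0,0,0],[0,0.0172,0.0102,0.03,0,0,0],[0,0.0172,0.0102,0.055,-0.0577,0.0977,0],[0,0.0172,0.0102,0.077,-0.0577,0.0977,0],[0,0.0172,0.0102,0.077,-0.0577,0.0977,0]]]'; python3 -m handwheel '[[[0,0.002,0.035,0,0,0,-0.03],[0,0.004,0.07,0,0,0,-0.06],[0,0.007,0.105,0,0,0,-0.09],[0,0.01,0.14,0,0,0,-0.12],[0,0.012,0.175,0,0,0,-0.15],[0,0.015,0.21,0,0,0,-0.18],[0,0.017,0.24,0,0,0,-0.205],[0,0.018,0.2525,0,0,0,-0.211],[0,0.018,0.2525,0,0,0,-0.211],[0,0.018,0.2525,0,0,0,-0.211],[0,0.018,0.2525,0,0,0,-0.211]]]'; python3 - <<'E'
from h import *
shot("w5")
k=np.load("pics/w5.npz");print(k["pos"],k["rot"])
a=cv2.imread("pics/w5.png");cv2.imwrite("pics/c7.png",cv2.resize(a[20:300,160:480],None,fx=2,fy=2,interpolation=cv2.INTER_CUBIC))
E
```

```text
time: 12.42
eef_pos: [523.7, 16.3, 125.5]
ee_rot: [179.5, 0.2, 120.8]
ft_force: [1.8, 0.8, -1.1]
opening: 0.121
grasp_force: 79.3
time: 13.33
eef_pos: [537.3, 265.3, 120.5]
ee_rot: [-179.9, 0.1, 108.5]
ft_force: [-0.1, -0.3, -1.3]
opening: 0.128
grasp_force: 79.2
13.3333 [537.3 265.3 120.5] [-1.7994e+02  8.0000e-02  1.0852e+02] [-0.1 -0.3 -1.3]
[537.34816187 265.27953264 120.48011169] [-1.79935590e+02  7.54062536e-02  1.08516352e+02]
```

View pics/c7.png

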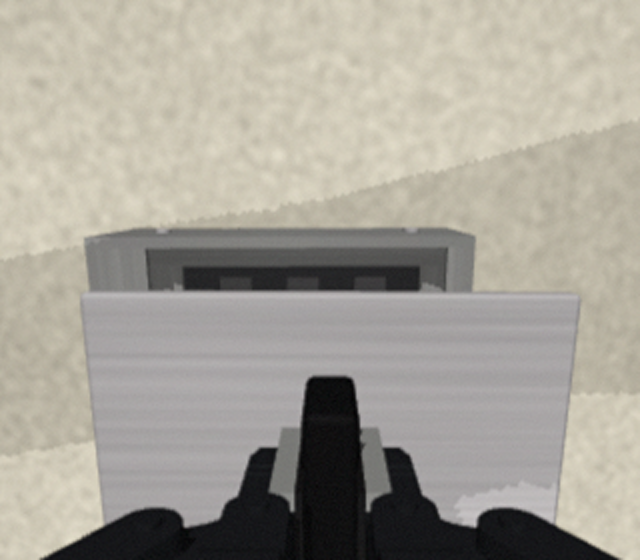

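```bash
python3 - <<'E'
from h import *
m=arm.camera_model("wrist");M=m["mount"]
def t(x,y,z):
    r=M[:3,:3]@np.array([(160+x/2-.25-m["cx"])/m["fx"],(20+y/2-.25-m["cy"])/m["fy"],1]);c=M[:3,3];return c+r*(z-c[2])/r[2]
for n,p in dict(wideC=(86,239),narrC=(474,236),wallin_w=(146,250),wallin_n=(448,248)).items(): print(n,t(*p,64.0).round(1))
for n,p in dict(pl=(81,294),pr=(579,294)).items(): print(n,t(*p,-14.4).round(1))
# subpixel outer/inner edge rows for both pictures
for f in ("w4","w5"):
    a=cv2.GaussianBlur(cv2.cvtColor(cv2.imread(f"pics/{f}.png"),cv2.COLOR_BGR2GRAY),(5,1),0).astype(float)
    for c in (245,270,300,340,370):
        col=a[:,c];g=np.diff(col)
        # inner edge: strongest darkening between rows 140..150 ; outer top: brightening 136..143
        w=np.clip(-g[141:150],0,None);i=(w*np.arange(141,150)).sum()/w.sum()+.5
        w=np.clip(g[135:144],0,None);o=(w*np.arange(135,144)).sum()/w.sum()+.5
        zz=121.3-56.5 if f=="w4" else 64.0
        tt=lambda v:t((c-160)*2+.5,(v-20)*2+.5,zz)[0].round(2)
        print(f,c,round(o,2),round(i,2),"outer x",tt(o),"inner x",tt(i))
E
```

```text
wideC [ 51.8 -87.1  64. ]
narrC [52.8 53.6 64. ]
wallin_w [ 47.9 -65.7  64. ]
wallin_n [48.5 44.4 64. ]
pl [ 44.3 -58.5 -14.4]
pr [ 44.2  61.3 -14.4]
w4 245 139.76 145.7 outer x 51.37 inner x 47.1
w4 270 139.66 145.54 outer x 51.43 inner x 47.2
w4 300 139.85 145.54 outer x 51.28 inner x 47.18
w4 340 139.62 145.41 outer x 51.42 inner x 47.25
w4 370 139.47 145.43 outer x 51.51 inner x 47.22
w5 245 137.85 143.76 outer x 52.8 inner x 48.57
w5 270 137.97 143.91 outer x 52.69 inner x 48.45
w5 300 138.11 143.94 outer x 52.58 inner x 48.41
w5 340 137.57 143.68 outer x 52.94 inner x 48.57
w5 370 137.58 143.78 outer x 52.92 inner x 48.48
```

```bash
python3 -m handwheel '[[[0,0,0,0,0,0,0],[0,0,0,0,0,0,0],[0,0,0,0,0,0,0],[0,0,0,0,0,0,0]]]'
```

```text
time: 13.72
eef_pos: [537.6, 267.3, 120.9]
ee_rot: [180.0, -0.0, 108.6]
ft_force: [0.3, -0.7, -0.6]
opening: 0.129
grasp_force: 79.2
```

```bash
python3 -m handwheel '[[[0,-0.0002,0.0005,-0.02,0.036,-0.1075,0],[0,-0.0002,0.0005,-0.04,0.036,-0.1075,0],[0,-0.0002,0.0005,-0.055,0.036,-0.1075,0],[0,-0.0002,0.0005,-0.06,0.036,-0.1075,0],[0,-0.0002,0.0005,-0.062,0.036,-0.1075,0],[0,-0.0002,0.0005,-0.062,0.036,-0.1075,0],[0,-0.0002,0.0005,-0.062,0.036,-0.1075,0]]]'; python3 -m handwheel '[[[0,0,0,-0.002,0,0,0],[0,0,0,-0.004,0,0,0],[0,0,0,-0.006,0,0,0],[0,0,0,-0.006,0,0,0]]]';python3 -m handwheel '[[[0,0,0,-0.002,0,0,0],[0,0,0,-0.004,0,0,0],[0,0,0,-0.006,0,0,0],[0,0,0,-0.008,0,0,0],[0,0,0,-0.009,0,0,0],[0,0,0,-0.009,0,0,0]]]'
```

```text
time: 14.3
eef_pos: [538.3, 268.6, 59.7]
ee_rot: [173.4, -0.0, 108.6]
ft_force: [-0.4, 0.9, -1.4]
opening: 0.122
grasp_force: 79.4
time: 14.63
eef_pos: [537.1, 268.2, 52.5]
ee_rot: [173.5, 0.0, 108.7]
ft_force: [0.6, 0.2, -1.3]
opening: 0.127
grasp_force: 79.4
time: 15.13
eef_pos: [537.2, 268.2, 43.7]
ee_rot: [173.5, 0.0, 108.6]
ft_force: [0.4, -0.1, -1.4]
opening: 0.127
grasp_force: 79.4
```

```bash
python3 -m handwheel '[[[0,-0.0019,-0.0006,0,0,0,0],[0,-0.0038,-0.0013,0,0,0,0],[0,-0.0057,-0.0019,0,0,0,0],[0,-0.0076,-0.0026,0,0,0,0],[0,-0.0104,-0.0035,0,0,0,0],[0,-0.0104,-0.0035,0,0,0,0]]]';python3 -m handwheel '[[[0,-0.0009,-0.0003,0,0,0,0],[0,-0.0019,-0.0006,0,0,0,0],[0,-0.0019,-0.0006,0,0,0,0]]]';python3 -m handwheel '[[[0,-0.0009,-0.0003,0,0,0,0],[0,-0.0019,-0.0006,0,0,0,0],[0,-0.0019,-0.0006,0,0,0,0]]]'
```

```text
time: 15.63
eef_pos: [526.0, 264.6, 43.7]
ee_rot: [173.5, 0.0, 108.7]
ft_force: [-1.1, 0.7, -1.3]
opening: 0.123
grasp_force: 79.3
time: 15.88
eef_pos: [524.7, 264.1, 43.7]
ee_rot: [173.5, 0.0, 108.7]
ft_force: [0.2, -0.3, -1.0]
opening: 0.126
grasp_force: 79.3
time: 16.13
eef_pos: [522.8, 263.5, 43.7]
ee_rot: [173.5, 0.0, 108.7]
ft_force: [-0.4, -0.7, -0.2]
opening: 0.126
grasp_force: 79.3
```

No stop past 7 mm, so Q is the free box. Going on to about 14 mm under the lip.

```bash
python3 -m handwheel '[[[0,-0.0009,-0.0003,0,0,0,0],[0,-0.0019,-0.0006,0,0,0,0],[0,-0.0019,-0.0006,0,0,0,0]]]';python3 -m handwheel '[[[0,-0.0009,-0.0003,0,0,0,0],[0,-0.0019,-0.0006,0,0,0,0],[0,-0.0019,-0.0006,0,0,0,0]]]';python3 -m handwheel '[[[0,-0.0008,-0.0003,0,0,0,0],[0,-0.0014,-0.0005,0,0,0,0],[0,-0.0014,-0.0005,0,0,0,0]]]'
```

```text
time: 16.38
eef_pos: [520.8, 262.9, 43.7]
ee_rot: [173.5, 0.0, 108.6]
ft_force: [-0.1, -0.3, -1.3]
opening: 0.122
grasp_force: 79.3
time: 16.63
eef_pos: [519.0, 262.3, 43.7]
ee_rot: [173.5, 0.0, 108.7]
ft_force: [-0.2, 0.2, -0.5]
opening: 0.125
grasp_force: 79.3
time: 16.88
eef_pos: [517.7, 261.8, 43.7]
ee_rot: [173.5, 0.0, 108.7]
ft_force: [-0.2, 0.0, -1.4]
opening: 0.126
grasp_force: 79.3
```

```bash
python3 -m handwheel '[[[0,-0.0002,-0.0001,-0.0011,-0.006,0.0179,0],[0,-0.0003,-0.0001,-0.0022,-0.012,0.0358,0],[0,-0.0004,-0.0001,-0.0033,-0.018,0.0537,0],[0,-0.0004,-0.0001,-0.0033,-0.018,0.0537,0]]]';python3 -m handwheel '[[[0,-0.0001,-0.0001,-0.0011,-0.006,0.0179,0],[0,-0.0002,-0.0001,-0.0022,-0.012,0.0358,0],[0,-0.0002,-0.0001,-0.0022,-0.012,0.0358,0]]]'
```

```text
time: 17.22
eef_pos: [518.6, 262.1, 40.4]
ee_rot: [176.7, 0.0, 108.6]
ft_force: [0.7, 0.8, -1.4]
opening: 0.123
grasp_force: 79.3
time: 17.47
eef_pos: [518.1, 261.9, 38.1]
ee_rot: [178.9, 0.0, 108.6]
ft_force: [0.6, -0.2, -1.4]
opening: 0.125
grasp_force: 79.3
```

```bash
python3 -m handwheel '[[[0,-0.0002,-0.0001,-0.001,-0.006,0.0179,0],[0,-0.0002,-0.0001,-0.001,-0.006,0.0179,0],[0,-0.0002,-0.0001,-0.001,-0.006,0.0179,0],[0,-0.0002,-0.0001,-0.001,-0.006,0.0179,0]]]'
```

```text
time: 17.8
eef_pos: [516.9, 261.6, 37.2]
ee_rot: [-180.0, -0.0, 108.7]
ft_force: [-0.3, -1.1, -2.0]
opening: 0.129
grasp_force: 79.4
```

```bash
python3 -m handwheel '[[[0,0.001,0.0003,-0.0004,0,0,0],[0,0.0021,0.0007,-0.0004,0,0,0],[0,0.0031,0.001,-0.0004,0,0,0],[0,0.0031,0.001,-0.0004,0,0,0]]]';python3 -m handwheel '[[[0,0.001,0.0003,0,0,0,0],[0,0.0021,0.0007,0,0,0,0],[0,0.0031,0.001,0,0,0,0],[0,0.0031,0.001,0,0,0,0]]]'
```

```text
time: 18.13
eef_pos: [520.4, 262.7, 36.9]
ee_rot: [180.0, -0.0, 108.7]
ft_force: [-0.3, 0.1, -1.2]
opening: 0.124
grasp_force: 79.4
time: 18.47
eef_pos: [523.5, 263.7, 36.9]
ee_rot: [180.0, 0.0, 108.6]
ft_force: [0.2, 1.0, -1.3]
opening: 0.127
grasp_force: 79.4
```

```bash
python3 -m handwheel '[[[0,0.0009,0.0003,0,0,0,0],[0,0.0009,0.0003,0,0,0,0],[0,0.0009,0.0003,0,0,0,0]]]';python3 -m handwheel '[[[0,0.0009,0.0003,0,0,0,0],[0,0.0009,0.0003,0,0,0,0],[0,0.0009,0.0003,0,0,0,0]]]';python3 -m handwheel '[[[0,0.0007,0.0002,0,0,0,0],[0,0.0007,0.0002,0,0,0,0],[0,0.0007,0.0002,0,0,0,0]]]'
```

```text
time: 18.72
eef_pos: [524.2, 263.9, 36.8]
ee_rot: [180.0, -0.0, 108.6]
ft_force: [-0.7, -0.5, -0.9]
opening: 0.126
grasp_force: 79.4
time: 18.97
eef_pos: [524.8, 264.1, 36.8]
ee_rot: [-180.0, 0.0, 108.7]
ft_force: [-0.3, -1.2, 0.5]
opening: 0.13
grasp_force: 79.6
time: 19.22
eef_pos: [524.9, 264.1, 36.8]
ee_rot: [-179.9, 0.0, 108.7]
ft_force: [-4.3, -1.8, 2.2]
opening: 0.126
grasp_force: 79.9
```

```bash
python3 -m handwheel '[[[0,0.0004,0.0001,-0.0003,0,0,0],[0,0.0004,0.0001,-0.0003,0,0,0]]]';python3 -m handwheel '[[[0.2,0,0,0,0,0,0],[0.3,0,0,0,0,0,0],[0.35,0,0,0,0,0,0],[0.35,0,0,0,0,0,0],[0.35,0,0,0,0,0,0]]]' 20;python3 -m handwheel '[[[0.35,0,0,0.01,0,0,0],[0.35,0,0,0.025,0,0,0],[0.35,0,0,0.05,0,0,0],[0.35,0,0,0.08,0,0,0],[0.35,0,0,0.1,0,0,0],[0.35,0,0,0.1,0,0,0],[0.35,0,0,0.1,0,0,0],[0.35,0,0,0.1,0,0,0]]]'
python3 - <<'E'
from h import *
shot("w6")
k=np.load("pics/w6.npz");d=k["d"];m=arm.camera_model("wrist");M=m["mount"];R=Ro.from_euler("xyz",k["rot"],degrees=True).as_matrix()
v,u=np.mgrid[0:400,0:640];P=np.stack([(u-m["cx"])/m["fx"]*d,(v-m["cy"])/m["fy"]*d,d],-1)@M[:3,:3].T+M[:3,3]
W=P@R.T+k["pos"];q=(W[...,:2]-[525.1,263.7])@np.array([[-.948,.318],[-.318,-.948]])
B=np.dstack([q,W[...,2]]) # box frame
ok=(d>0)&(abs(B[...,0])<50)&(abs(B[...,1])<42)&(abs(B[...,2]-51)<4)
Q=B[ok];print(len(Q),np.median(Q[:,2]),np.linalg.lstsq(np.c_[Q[:,:2],np.ones(len(Q))],Q[:,2],rcond=None)[0])
ok=(d>0)&(abs(B[...,0])<30)&(abs(B[...,1])<40)&(abs(B[...,2]-81)<2);print("bar top",ok.sum(),B[ok].mean(0),B[ok].min(0),B[ok].max(0))
g=cv2.cvtColor(cv2.imread("pics/w6.png"),cv2.COLOR_BGR2GRAY)
for y in (25,-25,0):
  row=[(round(x),) for x in range(0)]
  for x in range(-66,78,3):
    s=(d>0)&(abs(B[...,0]-x)<1.5)&(abs(B[...,1]-y)<4)
    if s.any(): row.append((x,int(np.median(B[s][:,2])),int(np.median(g[s]))))
  print(y,row)
E
```

```text
time: 19.38
eef_pos: [524.8, 264.0, 36.8]
ee_rot: [-179.8, -0.0, 108.7]
ft_force: [-5.6, -2.4, 6.9]
opening: 0.125
grasp_force: 80.5
time: 19.8
eef_pos: [526.6, 264.7, 36.6]
ee_rot: [179.9, -0.0, 108.6]
ft_force: [-0.4, -0.2, -0.3]
opening: 0.35
grasp_force: 0.0
time: 20.47
eef_pos: [525.7, 264.3, 136.3]
ee_rot: [-180.0, -0.0, 108.7]
ft_force: [0.4, 0.4, -0.7]
opening: 0.352
grasp_force: 0.0
20.4667 [525.7 264.3 136.3] [-179.97   -0.    108.65] [ 0.4  0.4 -0.7]
9922 51.25243835077171 [3.04946911e-05 1.06477587e-04 5.12556393e+01]
bar top 993 [-1.0405127  -0.55065268 81.03079272] [ -6.90736093 -24.49122043  79.01902636] [ 4.64352117 25.32847438 82.94377367]
25 [(-66, 56, 138), (-63, 56, 138), (-60, 56, 137), (-57, 56, 135), (-54, 51, 177), (-51, 51, 176), (-48, 51, 176), (-45, 51, 174), (-42, 51, 173), (-39, 51, 173), (-36, 51, 172), (-33, 51, 169), (-30, 51, 159), (-27, 51, 160), (-24, 51, 158), (-21, 51, 157), (-18, 51, 156), (-15, 51, 155), (-12, 51, 143), (-9, 51, 101), (-6, 80, 20), (-3, 81, 16), (0, 81, 16), (3, 81, 20), (6, 51, 157), (9, 51, 156), (12, 51, 157), (15, 51, 156), 
[... 1068 characters left out ...]
), (-60, 56, 121), (-57, 56, 124), (-54, 51, 157), (-51, 231, 32), (-48, 229, 13), (-45, 224, 14), (-42, 209, 22), (-39, 208, 22), (-36, 207, 22), (-33, 206, 24), (-30, 51, 155), (-27, 51, 154), (-24, 51, 155), (-21, 51, 155), (-18, 185, 11), (-15, 51, 155), (-12, 51, 156), (-9, 51, 103), (-6, 80, 13), (-3, 81, 15), (0, 81, 15), (3, 81, 15), (6, 51, 141), (9, 51, 158), (12, 173, 9), (15, 190, 14), (18, 51, 158), (21, 51, 157), (24, 51, 158), (27, 51, 158), (30, 206, 25), (33, 207, 24), (36, 208, 23), (39, 209, 15), (42, 225, 13), (45, 231, 12), (48, 51, 156), (51, 51, 158), (54, 55, 119), (57, 56, 123), (60, 56, 121), (63, 56, 124), (66, 56, 123), (69, 56, 122), (72, 56, 120), (75, 56, 124)]
```

The cover lies flat: its top is at 51 mm, under both lips, with the bar about 1 mm from home, which is within the camera's bias. The gripper is clear, so I'm handing in.

```bash
python3 -c "
from cell import arm
print(arm.sign_off())"
```

```text
the job is handed in; nothing more can be done
None
```

The cover is seated in the box farther to the robot's left: flat, under both lips and against the narrow-lip end wall. The nearer box was the glued one; it stopped the cover at about 7 mm. The job was handed in at about 20 s, but no verdict came back. I didn't re-measure the shell, glue gun and screwdriver, though the arm was never run into them.

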